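# Set the lot number on the tag press and print it

### The arm

A 6-joint arm with a two-finger parallel gripper is mounted at the origin on a cart in front of the work surface, level with it; the furniture and walls round the work are solid. World frame = base frame: x ahead of the robot, y to its left, z up, the work surface at z = 0. Lengths are in mm, angles in rad, forces in N, time in s.
With the tool pointing down it reaches from about 275 to 875 mm from the base axis. Payload 12.5 kg.
Tool frame: the origin (TCP) lies at the very end of the fingers, on their centre line; the grasp point (between the pads) lies 19 mm behind it; z points along the fingers, y is the direction in which the jaws open and shut (so a half turn about z gives the same grasp; the last joint's range is limited). The gripper opens to 85 mm and grips with 20 to 120 N. Pads are 22 mm wide; open, the fingers measure 114 mm over their backs; the gripper's body (76 mm by 85 mm) begins 54 mm behind the grasp point. The pads swing forward as they close: fully open they stand 13 mm farther back than shut.
Start: joints at [-1.408, 0.351, 1.652, -0, 1.139, -0.085], TCP at [134.92, -533.18, 231.29] pointing down, gripper open.
Joint ranges: [-2.75, 2.75], [-0.79, 2.1], [0.01, 2.65], [-1.57, 4.71], [0.07, 3.14], [-2.87, 2.87]. Speed limits (rad/s): [2.22, 2.22, 2.79, 3.14, 3.14, 3.14].

### API

Orientations are given as a 3x3 rotation matrix whose columns are the frame's x, y, z axes.
In Python, from rig import bot gives the robot as it stands. Calls block until the motion is done:
- bot.reach(position, orientation): joint-space move of the TCP to a pose.
- bot.move_straight(position, feed=150, rotation=None): straight line of the TCP; rotation=None keeps the orientation; feed is the mean speed in mm/s.
- bot.move_j(angles): joint-space move.
- bot.set_gripper(opening, grip_force=None): finger opening in mm; grip_force is the grip in N (None keeps the last); returns when the fingers have stopped.
- bot.sleep(seconds).
- bot.solve_ik(position, orientation): joint angles nearest the present ones, or None.
- bot.sense(): the state.
- bot.read_camera(name): name is "side" or "top" or "wrist"; returns a dict with "image" (384x512x3 uint8, blue, green, red), "z_map" (384x512 float32, mm along the optical axis (not along the pixel's ray), 0 where there is no reading), "camera_matrix" (3x3 intrinsics, pixels), "extrinsics" (4x4, takes a point from world to camera coordinates); the wrist camera has in their place "hand_eye" (4x4, takes a point from camera to tool coordinates, whose origin is the TCP and whose axes are the flange's). Camera axes: x right, y down, z forward; pixel columns grow to the right and rows downward; lengths in mm; the calibration is good to about 2 mm. A picture is of the moment at which its call begins: read the wrist's pose just before it.
A pose or a line that the arm cannot do raises bot.MotionError and nothing moves.
- bot.sign_off(): hands the job in, once; it reports no verdict.
The state is a dict: "time": time; "joint_positions": joint angles; "qvel": joint speeds; "effort": joint torques, N m; "ee_pos": TCP position; "ee_rot": TCP orientation; "wrist_force": force on the tool from outside, world axes, zero at the start; "wrist_torque": the same for the moment, N m; "finger_gap": finger opening in mm.
Only numpy, scipy, OpenCV 4.12 (cv2) and the standard library are available. Lean on these libraries where they do the work, as an engineer would, in place of code of your own. Each camera call takes 0.05 s, during which the arm holds its last target. There are 200 camera calls.

### The job

Set the three thumbwheels of the tag press to read 4, 2, 7 from left to right at the black index ribs, rolling each wheel with light fingertip pressure so that the sprung head does not go down and mark the tag early. Then push the round black palm pad down firmly to print the number, without slamming it, and let the head come all the way back up, with the number still set. Leave the things standing around the press where they are.

Things in the scene. Friction and masses are not known exactly. Their poses are not given: they have to be found in the camera images.
- press_base: Foot plate of the tag press, dark steel, 116 mm (x) by 232 mm (y), 6 mm thick, fixed. Origin on the worktop under the middle thumbwheel; x points away from the robot, y to the left along the row of wheels (yaw within 0.3 rad); it reaches from y -102 to +130 mm. The press bed stands on it on levelling screws, at a height that differs every time and is NOT in this reading.
- row (a point): Point fixed to the foot plate, 94 mm over the worktop, in the line of the middle wheel. The wheels (black, 48 mm diameter, 24 mm wide, on one axle along y over x = 0) are centred at y = +40 (left), 0 and -40 mm. Their tops are level with each other but up to 5 mm above or below this point: find them by touch. The cheeks between them are 6 mm lower than the wheel tops.
- pad_column (a point): Point fixed to the foot plate at x 0, y +102 mm, 96 mm over the worktop, in the line of the round black palm pad (36 mm diameter). The pad's top is 2 mm higher than the wheel tops, so up to 5 mm above or below this point. Pad and wheels ride on one aluminium head that slides on two 10 mm posts at y = -74 and +74 mm.
- head (a joint): How far the sprung head (with wheels and pad) is pushed down, m: 0 up at rest, 0.009 bottom stop. It takes about 1.5 N to start, then 2.2 N more per mm (21 N at the stop), and springs back by itself. It starts to mark the tag at 0.0045 and prints fully from 0.006 on.
- wheel_left (a joint): Turn of the left thumbwheel, rad: numeral (0 to 9, white) at the index x 0.6283; 4 is 2.513. Index: black ribs on the cheeks beside the wheel, 40 deg from the wheel's top towards the robot. Pushing the top away from the robot raises it. Stays where left, no clicks, end stops beyond 0 and 9. Needs about 3 N along the rim: press 4 to 8 N with a fingertip on top and drag.
- wheel_mid (a joint): Turn of the middle thumbwheel (y = 0), as for the left one; 2 is 1.257.
- wheel_right (a joint): Turn of the right thumbwheel (y = -40 mm), as for the left one; 7 is 4.398.
- flask_mid (a point): A small clear conical flask, 51 mm wide, 85 mm tall, loose, left of the press; a bystander. Point at half its height.
- tape_roll_mid (a point): A roll of tape lying flat, 80 mm across, 18 mm high, loose, right of the press; a bystander. Point at its centre.
- dish_mid (a point): A clear petri dish, 65 mm across, 16 mm high, loose, behind the press; a bystander. Point at its centre.

How it is judged (in metres and radians):
On the way, in this order (a step that is already met when the one before it is completed fails the run):
1. all three wheels read 4, 2, 7 with the head up (value of joint wheel_left between 2.373 and 2.653 rad and value of joint wheel_mid between 1.117 and 1.397 rad and value of joint wheel_right between 4.258 and 4.538 rad and value of joint head below 0.0015 m), for 0.2 s.
2. the head is pushed down to print with the number set (value of joint wheel_left between 2.373 and 2.653 rad and value of joint wheel_mid between 1.117 and 1.397 rad and value of joint wheel_right between 4.258 and 4.538 rad and value of joint head above 0.006 m), for 0.1 s.
At the end, for the whole second after the job is handed in: The wheels read 4, 2, 7 from left to right, each within 0.14 rad (a fifth of a numeral step) of the index ribs, the head has been printed once set and is back up (within 1.5 mm), and flask, tape roll and dish are within 30 mm of where they stood (all of step 1 and distance of each of flask_mid, tape_roll_mid, dish_mid from where it was at the start of the episode below 0.03 m); the robot touches nothing.
It fails at once if the head goes down more than 4.5 mm while the wheels do not read 4, 2, 7 (a wrong number is marked) (value of joint head above 0.0045 m and not (value of joint wheel_left between 2.373 and 2.653 rad and value of joint wheel_mid between 1.117 and 1.397 rad and value of joint wheel_right between 4.258 and 4.538 rad)).
It fails at once if the head or its wheels are pushed with more than 30 N (contact force between anything else and head above 30 N).
It fails at once if the flask, tape roll or dish is pushed more than 30 mm or the flask is tipped (distance of any of flask_mid, tape_roll_mid, dish_mid from where it was at the start of the episode above 0.03 m or angle between flask_mid's own z axis and vertical above 0.5 rad).
It also fails if it takes over 64 s, if anything falls off the work surface, if the arm or the gripper's body presses on something with over 40 N, if the wrist force passes 120 N, or if a joint passes its speed limit or range.

## Working session

There is one attempt and no reset: what is moved stays moved. The work goes in short steps, each a Python script; the robot and the scene stay as the last script left them, time stands still between calls to the robot, and variables do not carry over. Pictures are saved under pics/ and viewed, about 8 in all and at most 12, crops included, and the job is handed in when it is done.

```bash
mkdir -p pics; ls; python3 - <<'E'
from rig import bot
import cv2,numpy as np
a=[]
for n in("side","top"):
    c=bot.read_camera(n); np.savez(n+".npz",**c); a.append(c["image"]); print(n,c["camera_matrix"].round(1).tolist(),c["extrinsics"].round(3).tolist(),(c["z_map"]>0).mean())
cv2.imwrite("pics/a.png",cv2.resize(a[0],(800,600))); cv2.imwrite("pics/b.png",cv2.resize(a[1],(800,600)))
s=bot.sense(); print(s["time"],s["wrist_force"],s["ee_rot"],s["finger_gap"])
E
```

```text
pics
side [[490.0, 0.0, 259.5], [0.0, 490.0, 190.0], [0.0, 0.0, 1.0]] [[0.852, 0.524, -0.019, -384.998], [0.394, -0.662, -0.637, -220.363], [-0.346, 0.535, -0.77, 1475.973], [0.0, 0.0, 0.0, 1.0]] 0.995819091796875
top [[478.8, 0.0, 258.9], [0.0, 478.8, 190.7], [0.0, 0.0, 1.0]] [[0.027, -0.999, 0.018, -143.54], [-0.981, -0.03, -0.193, 519.042], [0.194, -0.012, -0.981, 1004.709], [0.0, 0.0, 0.0, 1.0]] 0.9958750406901041
0.1 [-0.41434604  0.00166007 -0.25282864] [[ 9.69455409e-01  2.45267536e-01 -2.11297496e-04]
 [ 2.45267619e-01 -9.69454788e-01  1.09948774e-03]
 [ 6.48252784e-05 -1.11772877e-03 -9.99999373e-01]] 85.36142023162958
```

View pics/a.png

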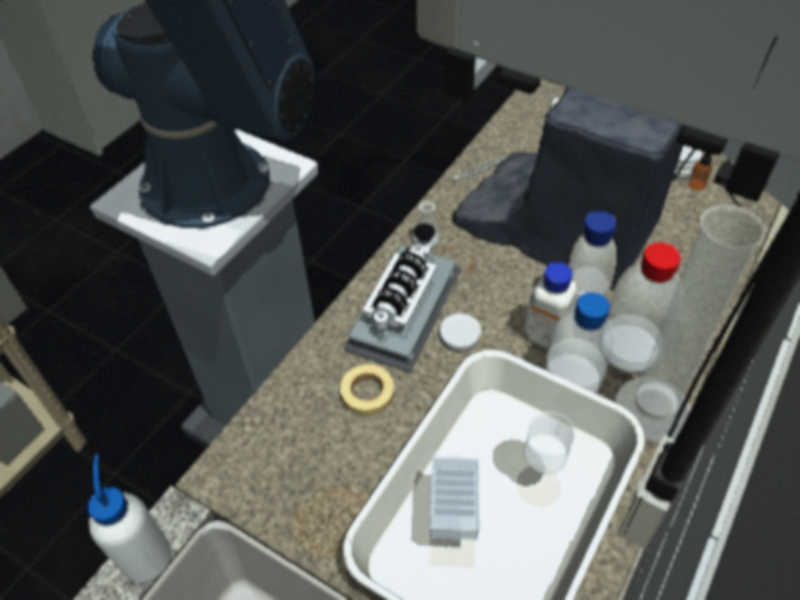

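View pics/b.png

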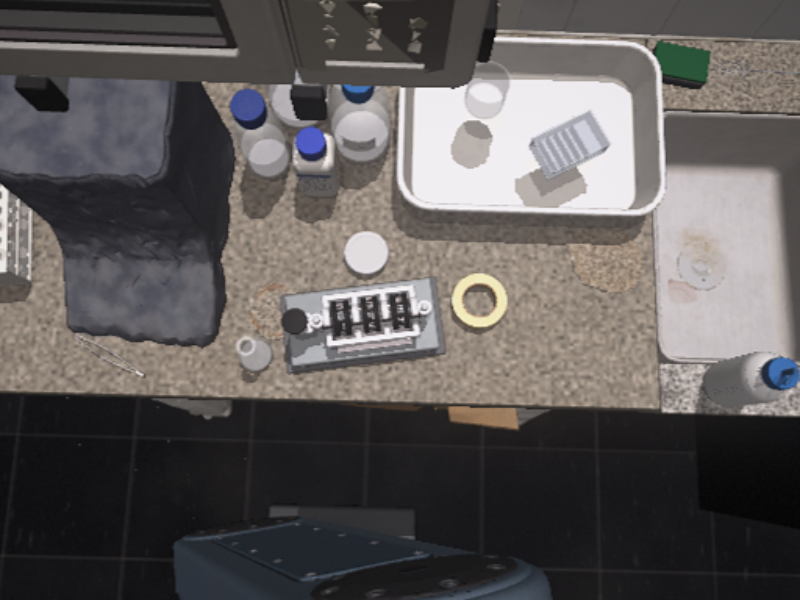

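The top view shows the press at about (365,325) in the 800-px picture. The wheels are at (341,318), (371,314) and (401,310), the pad at (294,321), the flask at left (254,353), the tape at right (480,300) and the dish behind (366,253).

```bash
cat > h.py <<'E'
import numpy as np,cv2
def ray(c,u,v,z):
    T=c["extrinsics"];R,t=T[:3,:3],T[:3,3];o=-R.T@t;d=R.T@np.linalg.inv(c["camera_matrix"])@[u,v,1.]
    return o+d*(z-o[2])/d[2]
def cloud(c):
    v,u=np.mgrid[:384,:512];Z=c["z_map"];K=c["camera_matrix"]
    P=np.stack([(u-K[0,2])/K[0,0]*Z,(v-K[1,2])/K[1,1]*Z,Z],-1);T=c["extrinsics"]
    return (P-T[:3,3])@T[:3,:3]
E
python3 - <<'E'
from h import *
c=dict(np.load("top.npz")); s=.64
for n,u,v,z in[("L",341,318,94),("M",371,314,94),("R",401,310,94),("pad",294,321,96),("post+",316,320,96),("post-",424,307,96),("flask",254,353,42),("tape",480,300,9),("dish",366,253,8)]:
    print(n,ray(c,u*s,v*s,z).round(1), cloud(c)[int(v*s),int(u*s)].round(1))
# pad: dark blob near
P=cloud(c); im=c["image"]; g=im.max(2)
m=((g<60)&(P[...,2]>75)&(P[...,2]<125)).astype(np.uint8)
n,l,st,ce=cv2.connectedComponentsWithStats(m)
for i in range(1,n):
    if st[i,4]>40 and 150<ce[i][0]<290: print(st[i],ce[i].round(1),ray(c,*ce[i],95).round(1),P[l==i].mean(0).round(1),np.percentile(P[l==i][:,2],[10,50,90]).round(1))
# foot plate: points with z 2..12 dark grey near press
q=(np.abs(P[...,2]-6)<3.5); sat=np.ptp(im.astype(int),axis=2); 
b=im.astype(int); m=(q&(b[...,0]>=b[...,2])).astype(np.uint8); m=cv2.morphologyEx(m,cv2.MORPH_OPEN,np.ones((3,3)))
m[:, :175]=0;m[:,290:]=0;m[:170]=0;m[240:]=0
W=P[m>0][:,:2].astype(np.float32); print(len(W),cv2.minAreaRect(W))
cv2.imwrite("pics/c.png",cv2.resize(im[165:245,150:320],None,fx=4.5,fy=4.5,interpolation=cv2.INTER_CUBIC))
E
```

```text
L [484.5 -43.2  94. ] [484.7 -43.   99.1]
M [491.2 -83.3  94. ] [492.6 -82.4  97.5]
R [ 497.9 -123.6   94. ] [ 497.3 -122.1  101.5]
pad [478.2  19.4  96. ] [478.   18.9 102.7]
post+ [480.4  -9.9  96. ] [482.8  -8.9  91.9]
post- [ 502.6 -154.5   96. ] [ 503.9 -153.8   94.4]
flask [439.9  80.1  42. ] [438.9  76.8  66.5]
tape [ 531.7 -240.2    9. ] [ 533.9 -241.    -2.4]
dish [598.  -69.8   8. ] [598.4 -69.4  14.7]
[250 188  13  23 144] [255.6 199.2] [ 495.8 -121.4   95. ] [ 495.9 -121.4   94.5] [ 87.1  96.1 100.3]
[212 192  19  23 160] [218.2 204.1] [483.1 -43.2  95. ] [483.2 -43.2  94.1] [ 86.4  95.2 100. ]
[181 198  15  16  69] [185.1 206.2] [476.6  25.8  95. ] [475.5  24.8 101.9] [ 99.7 101.6 104.3]
[232 200  12  13  78] [237.2 206.1] [480.  -83.3  95. ] [480.2 -83.2  93.6] [ 84.2  95.4 100.4]
109 ((486.8692626953125, -68.28085327148438), (103.21604919433594, 231.59104919433594), 10.625720024108887)
```

View pics/c.png

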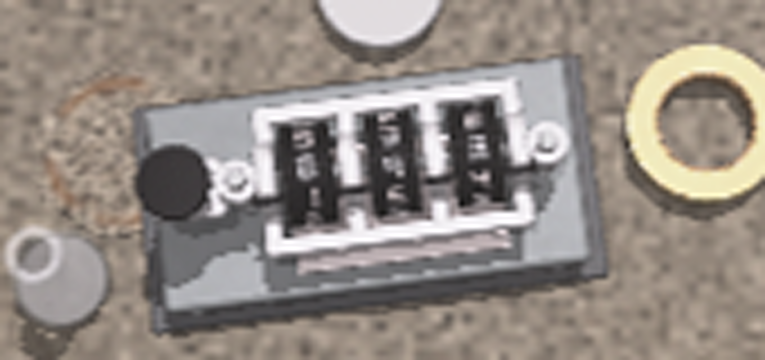

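The crop confirms it: pad (172,183), posts (237,181) and (546,143), three wheels between them. That gives yaw ≈0.15 and row ≈(491,-83). Next I take a close wrist view to read the numerals.

```bash
cat >> h.py <<'E'
YAW=0.152
def ax(yaw=None):
    y=YAW if yaw is None else yaw
    return np.array([np.cos(y),np.sin(y),0]),np.array([-np.sin(y),np.cos(y),0])
def Rdown(sgn,yaw=None):
    X,Y=ax(yaw); x=sgn*Y; z=np.array([0,0,-1.]); return np.column_stack([x,np.cross(z,x),z])
def wrist(bot):
    s=bot.sense(); c=bot.read_camera("wrist"); H=c["hand_eye"]; T=np.eye(4);T[:3,:3]=s["ee_rot"];T[:3,3]=s["ee_pos"]
    c["extrinsics"]=np.linalg.inv(T@H); return c
E
python3 - <<'E'
from rig import bot
from h import *
c=bot.read_camera("wrist"); H=c["hand_eye"]; print(H.round(3),c["camera_matrix"].round(0))
row=np.array([491,-83,94.]);X,Y=ax()
for sg in(1,-1):
    print(sg,bot.solve_ik(row+[0,0,160],Rdown(sg)))
# choose side so the camera sits towards the robot
best=max((1,-1),key=lambda g:-(Rdown(g)@H[:3,3])@X)
R=Rdown(best); off=R@H[:3,3]; d=R@H[:3,2]; print(best,off,d)
cam=row-40*0*X-d/abs(d[2])*190   # aim camera axis at the row from 190 above
p=cam-off; p[2]=max(p[2],170); print(p)
bot.set_gripper(0)
bot.reach(p,R)
c=wrist(bot); np.savez("w1.npz",**c); cv2.imwrite("pics/d.png",cv2.resize(c["image"],(800,600)))
s=bot.sense(); print(s["time"],s["wrist_force"],s["ee_pos"],s["finger_gap"])
E
```

```text
[[ 1.00000e-03 -9.44000e-01 -3.29000e-01  8.46740e+01]
 [ 1.00000e+00  1.00000e-03  1.00000e-03  9.20000e-01]
 [-1.00000e-03 -3.29000e-01  9.44000e-01 -1.43862e+02]
 [ 0.00000e+00  0.00000e+00  0.00000e+00  1.00000e+00]] [[276.   0. 257.]
 [  0. 276. 193.]
 [  0.   0.   1.]]
1 [-2.60975807e-01  2.31398480e-01  1.75530905e+00 -4.44089210e-16
  1.15488512e+00 -4.12975807e-01]
-1 [-2.60975807e-01  2.31398480e-01  1.75530905e+00 -4.44089210e-16
  1.15488512e+00  2.72861685e+00]
-1 [ 11.91207831 -83.83726375 143.86209376] [-0.05061142  0.32460064 -0.94449612]
[489.26919155 -64.46117399 170.        ]
3.3833 [-0.57305924 -0.11477132 -0.22768906] [489.29023331 -64.86881708 170.04548177] -0.036707254029275625
```

View pics/d.png

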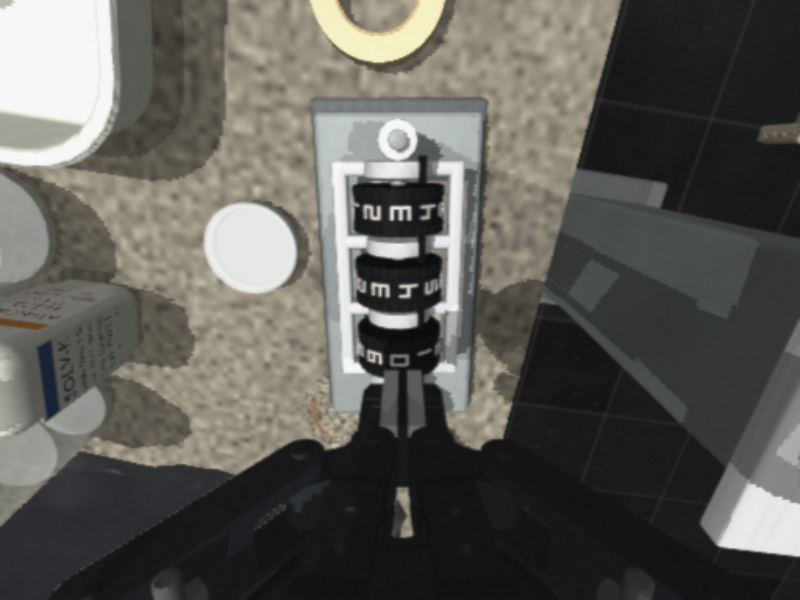

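The wrist view has image right pointing toward the robot. The right wheel (399,210) shows 2 3 4 with 4 at the rib (x≈424). The middle wheel (399,284) shows 3 4 5, with the rib between 4 and 5. The left wheel (399,345) shows 9 0 1, with 1 at the rib. So I need about +3, −2.6 and +3 steps. Next I check the row position and find the wheel top by touch.

```bash
cat > t.py <<'E'
from rig import bot
from h import *
c=dict(np.load("w1.npz")); s=.64; P=cloud(c)
r=ray(c,398*s,210*s,94);m=ray(c,398*s,284*s,94);po=ray(c,398*s,139*s,96); X,Y=ax()
print("R",r.round(1),"M",m.round(1),"post",po.round(1),P[int(139*s),int(398*s)].round(1))
print("row from R,M,post",(r+40*Y).round(1),m.round(1),(po+74*Y).round(1))
row=((r+40*Y)+m+(po+74*Y)+[491.3,-83,94])/4; print("row",row.round(1))
f=row.copy()+40*Y; f[2]=104
R=bot.sense()["ee_rot"]
bot.move_straight([*f[:2],110],feed=100,rotation=Rdown(-1)); b=bot.sense()["wrist_force"]
print("base",b)
z=102.
while z>86:
    bot.move_straight([*f[:2],z],feed=20); q=bot.sense(); dF=q["wrist_force"][2]-b[2]
    print(z,q["ee_pos"][2].round(2),dF.round(2))
    if dF>2.2: break
    z-=.7
bot.move_straight([*f[:2],z+5],feed=60); print(bot.sense()["time"])
E
python3 t.py
```

```text
R [ 500.  -122.5   94. ] M [494.2 -84.1  94. ] post [ 505.  -155.5   96. ] [ 505.7 -156.1   93.3]
row from R,M,post [494. -83.  94.] [494.2 -84.1  94. ] [493.8 -82.3  96. ]
row [493.3 -83.1  94.5]
base [ 0.7754395  -0.11467752  0.37792472]
102.0 101.98 -0.45
101.3 101.33 0.13
100.6 100.56 -0.15
99.89999999999999 99.86 -0.04
99.19999999999999 99.14 -0.26
98.49999999999999 98.58 1.61
97.79999999999998 97.88 2.43
6.4667
```

```bash
cat >> h.py <<'E'
ROW=np.array([493.4,-83.1,0])
def at(x,y,z):
    X,Y=ax(); p=ROW+x*X+y*Y; p[2]=z; return p
def stroke(bot,y,d,zp=95.8,n=4,feed=40,x0=None):
    x0=-d/2 if x0 is None else x0
    bot.move_straight(at(x0,y,103),feed=120); b=bot.sense()["wrist_force"]
    bot.move_straight(at(x0,y,zp),feed=40); o=[]
    for i in range(n+1):
        if i: bot.move_straight(at(x0+d*i/n,y,zp),feed=feed)
        q=bot.sense(); o.append(((q["wrist_force"]-b)@np.column_stack([*ax(),[0,0,1]])).round(1).tolist())
    bot.move_straight(at(x0+d,y,103),feed=60); print(y,d,o,q["ee_pos"].round(2)-at(x0+d,y,zp).round(2),bot.sense()["time"])
def look(bot,name):
    bot.move_straight(at(0,68,150),feed=200); c=wrist(bot); np.savez(name+".npz",**c); cv2.imwrite(f"pics/{name}.png",cv2.resize(c["image"][60:300,180:330],None,fx=4.,fy=2.5,interpolation=cv2.INTER_CUBIC)); print(bot.sense()["time"])
E
python3 -c "
from rig import bot
from h import *
stroke(bot,40,22);look(bot,'w2')"
```

```text
40 22 [[0.7, 1.2, 5.6], [-0.9, 0.9, 7.3], [0.1, 0.7, 5.9], [-1.1, 0.3, 6.8], [0.3, 1.1, 5.0]] [ 0.8  -0.02  0.16] 8.4833
8.9583
```

View pics/w2.png

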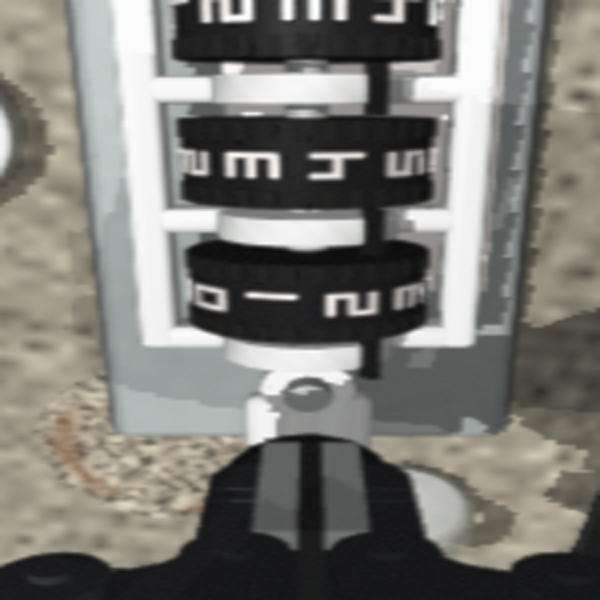

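The crop shows 2 at (351,303) on the left wheel, just short of the rib (x≈372), so it reads about 2.4. That is as expected with no slip. The middle wheel reads about 4.5. Now I measure properly by casting rays onto the wheel cylinder.

```bash
cat >> h.py <<'E'
def read(c,ztop=98.5,dx=0,verbose=True):
    T=c["extrinsics"];R,t=T[:3,:3],T[:3,3];B=np.column_stack([*ax(),[0,0,1.]])
    v,u=np.mgrid[:384,:512]; D=np.stack([u,v,np.ones_like(u)],-1)@np.linalg.inv(c["camera_matrix"]).T@R@B
    o=(-R.T@t-ROW)@B-[dx,0,ztop-24]
    a=D[...,0]**2+D[...,2]**2; b=D[...,0]*o[0]+D[...,2]*o[2]; disc=b*b-a*(o[0]**2+o[2]**2-24**2)
    s=(-b-np.sqrt(np.maximum(disc,0)))/a; Q=o+s[...,None]*D; th=np.degrees(np.arctan2(-Q[...,0],Q[...,2]))
    g=c["image"].min(2); out={}
    for n,y in(("L",40),("M",0),("R",-40)):
        reg=(disc>0)&(np.abs(Q[...,1]-y)<8)&(np.abs(th)<75)
        k,l,st,_=cv2.connectedComponentsWithStats(((g>85)&reg).astype(np.uint8))
        # angular centre of each numeral = middle of its extent
        bl=[(round(float(th[l==i].min()+th[l==i].max())/2,1),round(float(th[l==i].mean()),1),round(float(np.ptp(th[l==i])),1),int(st[i,4])) for i in range(1,k) if st[i,4]>6]
        bl.sort(); use=[x for x in bl if abs(x[0])<52]
        ph=np.angle(np.mean([np.exp(2j*np.pi*(40-x[0])/36) for x in use]))/(2*np.pi) if use else np.nan
        out[n]=ph; print(n,"frac reading %.2f"%(ph%1),bl if verbose else "")
    xx=np.where(disc>0)
    return out,Q,disc
E
python3 - <<'E'
from h import *
for w in("w1","w2"):
    c=dict(np.load(w+".npz")); print(w)
    for dx in((0,) if w=="w1" else (0,1.5,-1.5)): read(c,dx=dx)
# silhouette check: black extent along x of middle wheel in w2, numeric
c=dict(np.load("w2.npz"));_,Q,disc=read(c)
row=60+int(165/2.5); g=c["image"].max(2)[row]; d=np.where(disc[row]>0)[0]; print("pred sil",d.min(),d.max()); print(g[220:295])
E
```

```text
w1
L frac reading 0.13 [(-68.9, -68.8, 10.0, 15), (-37.9, -37.3, 26.0, 68), (-0.2, -0.7, 23.1, 50), (36.4, 35.3, 19.1, 11), (65.7, 65.6, 7.2, 10)]
M frac reading 0.83 [(-61.6, -61.2, 16.9, 31), (-26.7, -25.4, 27.8, 89), (11.1, 9.1, 24.2, 65), (54.8, 50.5, 40.1, 74)]
R frac reading 0.11 [(-37.8, -36.2, 28.2, 87), (1.0, 1.2, 26.2, 114), (37.1, 34.7, 22.2, 49), (65.7, 65.7, 13.5, 30)]
w2
L frac reading 0.59 [(-55.9, -53.7, 27.9, 66), (-17.9, -18.0, 24.7, 42), (19.4, 18.7, 25.3, 107), (57.7, 54.6, 33.4, 70)]
M frac reading 0.82 [(-61.8, -60.3, 19.7, 51), (-26.5, -25.7, 25.5, 126), (11.5, 9.5, 23.9, 88), (54.1, 49.8, 41.5, 113)]
R frac reading 0.10 [(-66.6, -66.9, 6.0, 7), (-36.6, -35.5, 27.8, 143), (1.1, 0.9, 25.0, 191), (36.5, 34.9, 22.9, 84), (65.8, 65.0, 17.9, 51)]
L frac reading 0.48 [(-53.8, -51.6, 33.6, 87), (-14.1, -14.2, 24.1, 42), (23.5, 22.7, 26.2, 107), (59.6, 57.0, 26.4, 53)]
M frac reading 0.71 [(-59.3, -57.6, 26.9, 77), (-22.3, -21.6, 24.4, 126), (15.3, 13.2, 24.4, 88), (56.3, 51.2, 36.8, 90)]
R frac reading 0.98 [(-63.6, -66.0, 17.2, 28), (-31.7, -30.9, 25.8, 143), (4.7, 4
[... 437 characters left out ...]
ading 0.59 [(-55.9, -53.7, 27.9, 66), (-17.9, -18.0, 24.7, 42), (19.4, 18.7, 25.3, 107), (57.7, 54.6, 33.4, 70)]
M frac reading 0.82 [(-61.8, -60.3, 19.7, 51), (-26.5, -25.7, 25.5, 126), (11.5, 9.5, 23.9, 88), (54.1, 49.8, 41.5, 113)]
R frac reading 0.10 [(-66.6, -66.9, 6.0, 7), (-36.6, -35.5, 27.8, 143), (1.1, 0.9, 25.0, 191), (36.5, 34.9, 22.9, 84), (65.8, 65.0, 17.9, 51)]
pred sil 227 288
[182 121 124 164 167 170 178 154 174 110 155 178  80  31  30  62 156 224
 182  74  57 150 226 209  88  41  80 181 240 207  79  40  42  41  41  41
  39  39  37  36  35  38  83 171 220 161  61  30  28  28  28  29  30  27
  28  38  97 163 170  97  97 152 150  83 115 147  91 132 165 150 136 125
 178 232 243]
```

```bash
python3 - <<'E'
from h import *
c=dict(np.load("w2.npz")); T=c["extrinsics"]; g=c["image"].max(2)
for y in(20,-20):
    for r in(18,20,22,24):
        p=at(-r*np.sin(np.radians(40)),y,74.5+r*np.cos(np.radians(40)));q=c["camera_matrix"]@(T[:3,:3]@p+T[:3,3]);print(y,r,(q[:2]/q[2]).round(1))
    vv=int(q[1]/q[2]); 
    for v in(vv-3,vv,vv+3,vv+6): print(v,[int(i) for i in g[v,262:292]])
E
```

```text
20 18 [272.7 151.1]
20 20 [274.5 151.5]
20 22 [276.3 151.8]
20 24 [278.2 152.2]
149 [232, 232, 231, 230, 229, 227, 224, 216, 180, 80, 33, 25, 25, 46, 81, 108, 109, 122, 139, 140, 146, 188, 235, 238, 238, 238, 238, 238, 238, 238]
152 [233, 229, 225, 223, 223, 221, 219, 213, 178, 78, 32, 26, 27, 46, 83, 106, 105, 109, 118, 119, 123, 146, 180, 181, 182, 180, 180, 181, 180, 194]
155 [231, 228, 224, 220, 216, 211, 210, 203, 170, 69, 28, 27, 28, 46, 76, 89, 89, 115, 133, 141, 144, 146, 148, 148, 148, 148, 148, 148, 151, 188]
158 [138, 126, 119, 109, 99, 88, 76, 65, 47, 30, 28, 26, 25, 24, 20, 16, 15, 15, 15, 15, 17, 20, 33, 62, 103, 140, 146, 136, 132, 191]
-20 18 [273.8  94.4]
-20 20 [275.8  94.4]
-20 22 [277.7  94.3]
-20 24 [279.8  94.3]
91 [237, 235, 233, 232, 231, 228, 226, 222, 210, 168, 67, 29, 29, 30, 44, 89, 127, 125, 133, 157, 163, 172, 210, 240, 243, 243, 243, 243, 243, 243]
94 [236, 232, 228, 225, 224, 222, 221, 218, 211, 169, 65, 29, 26, 26, 38, 78, 109, 108, 120, 146, 156, 202, 244, 246, 246, 249, 251, 251, 251, 251]
97 [233, 230, 227, 222, 219, 215, 214, 212, 200, 157, 60, 28, 25, 27, 41, 78, 107, 105, 115, 138, 148, 191, 236, 239, 239, 239, 239, 239, 239, 239]
100 [222, 222, 220, 215, 209, 203, 198, 192, 179, 134, 52, 27, 26, 27, 43, 78, 104, 104, 107, 115, 129, 159, 177, 178, 177, 177, 178, 176, 178, 176]
```

The rib pixels (273.1 and 274.2) match the predicted 40° line, so the axis offset is ≈0. The readings are L 2.57, M 4.82 and R 4.09. I finish the strokes now.

```bash
python3 -c "
from rig import bot
from h import *
stroke(bot,40,21.6,n=2)
for i in range(2): stroke(bot,0,-21.2,n=2)
for i in range(2): stroke(bot,-40,21.9,n=2)
look(bot,'w3'); read(dict(np.load('w3.npz')))"
```

```text
40 21.6 [[1.4, -0.7, 5.9], [1.4, -1.8, 6.4], [1.0, -2.0, 5.6]] [0.8  0.13 0.62] 11.0083
0 -21.2 [[-0.6, -0.3, 7.2], [-0.8, 0.6, 8.0], [0.1, 0.3, 6.1]] [0.19 0.35 0.21] 12.925
0 -21.2 [[-0.4, 0.8, 7.3], [0.3, 1.5, 7.2], [0.2, 0.7, 6.1]] [-0.25 -0.14  0.14] 14.6833
-40 21.9 [[0.3, 0.1, 6.3], [0.0, 0.8, 7.0], [0.8, 1.5, 6.2]] [0.56 0.43 0.25] 16.6167
-40 21.9 [[-0.5, -2.0, 5.2], [-0.7, -0.6, 7.3], [0.6, -1.0, 5.9]] [ 1.06 -0.13  0.23] 18.4
19.1917
L frac reading 0.04 [(-67.9, -67.4, 13.8, 9), (-34.6, -34.1, 25.8, 95), (3.7, 3.6, 25.2, 112), (38.9, 37.4, 22.2, 56), (68.0, 67.4, 13.8, 26)]
M frac reading 0.98 [(-63.8, -63.3, 11.4, 30), (-32.3, -30.9, 27.6, 126), (5.0, 4.9, 23.3, 56), (41.9, 39.8, 24.7, 88), (68.3, 67.4, 13.0, 28)]
R frac reading 0.04 [(-68.4, -67.2, 12.5, 8), (-35.1, -33.9, 29.0, 158), (3.1, 3.4, 25.0, 194), (39.3, 34.3, 24.1, 65), (66.2, 65.5, 17.0, 49)]
```

View pics/w3.png

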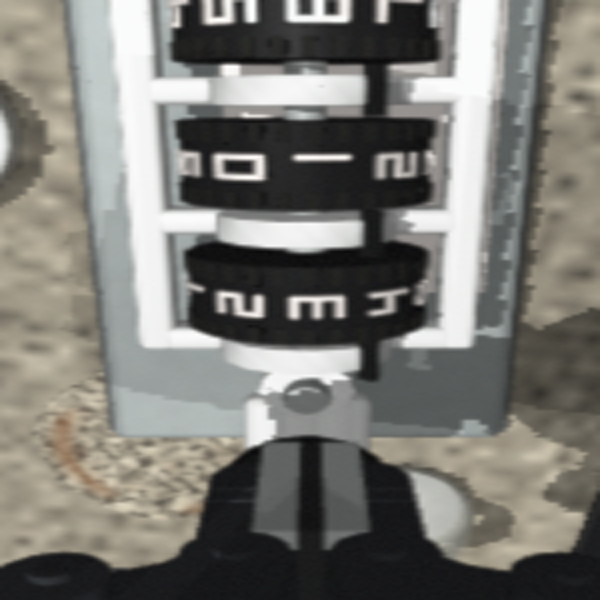

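The picture shows 4 at (388,302) on the left, 2 at (400,165) in the middle and 7 at (400,10) on the right. All are at the index within about 2°. Now I press the pad slowly.

```bash
python3 - <<'E'
from rig import bot
from h import *
bot.move_straight(at(0,102,106),feed=120); bot.sleep(.2); b=bot.sense()["wrist_force"][2]
z=101.5
while z>90.5:
    bot.move_straight(at(0,102,z),feed=15); q=bot.sense(); F=q["wrist_force"][2]-b; d=100.5-q["ee_pos"][2]
    print(round(z,1),q["ee_pos"][2].round(2),F.round(1))
    if F>18.3 or d>7.9: break
    z-=.8 if d<6 else .4
bot.sleep(.3); q=bot.sense(); print(q["ee_pos"][2],q["wrist_force"][2]-b)
bot.move_straight(at(0,102,106),feed=15)
look(bot,"w4"); read(dict(np.load("w4.npz")))
E
```

```text
Traceback (most recent call last):
rig.MotionError: the arm cannot follow that straight line within its joint ranges
```

```bash
python3 - <<'E'
from rig import bot
from h import *
bot.reach(at(0,102,125),Rdown(-1,0.55))
bot.move_straight(at(0,102,106),feed=100); bot.sleep(.2); b=bot.sense()["wrist_force"][2]
z=101.5
while z>90.5:
    bot.move_straight(at(0,102,z),feed=15); q=bot.sense(); F=q["wrist_force"][2]-b; d=100.5-q["ee_pos"][2]
    print(round(z,1),q["ee_pos"][2].round(2),F.round(1))
    if F>18.3 or d>7.9: break
    z-=.8 if d<6 else .4
bot.sleep(.3); q=bot.sense(); print(q["ee_pos"],q["wrist_force"][2]-b)
bot.move_straight(at(0,102,106),feed=15)
bot.move_straight(at(0,68,150),feed=150,rotation=Rdown(-1))
c=wrist(bot); np.savez("w4.npz",**c); read(c); t=bot.read_camera("top"); np.savez("top2.npz",**t)
cv2.imwrite("pics/e.png",cv2.resize(t["image"][150:260,140:340],(800,440),interpolation=cv2.INTER_CUBIC)); print(bot.sense()["time"],bot.sense()["wrist_force"])
E
```

```text
101.5 101.41 -0.5
100.7 100.79 0.1
99.9 100.01 3.0
99.1 99.2 4.9
98.3 98.49 6.1
97.5 97.79 7.1
96.7 97.07 8.9
95.9 96.37 10.6
95.1 95.65 12.5
94.3 94.94 13.3
93.5 94.26 15.5
93.1 93.9 16.3
92.7 93.53 17.2
92.3 93.18 17.4
91.9 92.84 18.6
[478.15155494  17.76394534  92.85517983] 18.6682271260528
L frac reading 0.06 [(-66.0, -66.5, 12.3, 7), (-35.5, -34.1, 28.5, 102), (2.3, 2.4, 25.1, 123), (38.6, 37.2, 24.2, 58), (63.7, 64.0, 11.4, 22)]
M frac reading 0.99 [(-66.0, -63.7, 17.6, 34), (-31.9, -31.6, 27.3, 124), (5.3, 5.0, 23.3, 44), (40.1, 39.8, 24.3, 92), (64.7, 65.8, 12.1, 25)]
R frac reading 0.05 [(-68.2, -69.3, 13.3, 13), (-34.8, -34.1, 28.8, 156), (3.3, 3.4, 25.0, 204), (38.6, 33.0, 25.8, 73), (66.4, 65.5, 16.9, 49)]
26.1333 [-0.12588897  0.73842097 -0.16038144]
```

View pics/e.png

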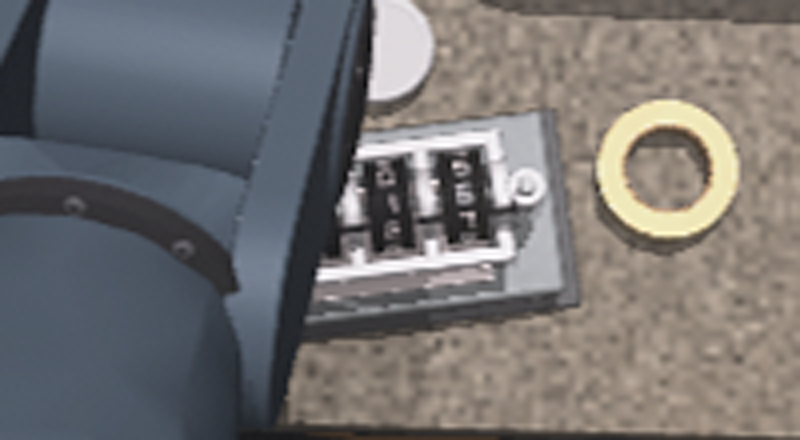

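```bash
python3 - <<'E'
from rig import bot
from h import *
bot.reach([300,-300,300],Rdown(-1,-0.4))
a=dict(np.load("top.npz"))["image"].astype(int);b=bot.read_camera("top")["image"].astype(int)
for n,(u,v) in dict(flask=(254,353),tape=(480,300),dish=(366,253),pad=(294,321)).items():
    u,v=int(u*.64),int(v*.64); print(n,np.abs(a-b)[v-16:v+16,u-16:u+16].mean().round(1),b[v-16:v+16,u-16:u+16].mean().round(1))
print(bot.sense()["time"]); bot.sign_off()
E
```

```text
flask 0.6 142.1
tape 0.4 172.0
dish 0.4 183.8
pad 0.5 125.4
27.5667
the job is handed in; nothing more can be done
```

I set the wheels to 4, 2, 7, printed once by pressing the pad, and handed the job in at about 27.6 s of the 64 s. `sign_off` gave no verdict, so the checks below are my own.

- **Setting the wheels:** I found the wheel tops by touch at about 98.5 mm. I rolled each wheel in two fingertip strokes at 5–8 N, about 2.5 mm of head travel by its spring rate.
- **Reading after the print:** The wrist camera put the numerals at about 4.06, 1.99 and 7.05 (left, middle, right). That is an error of at most 0.04 rad against the 0.14 allowed.
- **Printing:** I pressed the pad in slow steps down to about 7.6 mm of head travel at 18.6 N, then lifted slowly. Afterwards the wrist force was near zero, and the pad looked unchanged from the first top view, so the head is back up.
- **Bystanders:** The last top view matched the first one around the flask, tape roll and dish, so none of them moved.
- **What went wrong:** My first move to the pad was refused because of the last joint's range, and nothing moved. I turned the tool about 0.4 rad and it then worked. The wheel size measured in the pictures came out about 4–5 % larger than the given size. That adds about 0.04 rad of uncertainty at the index, still within tolerance.

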